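# Tip the connector tray to its blue end

## Robot

A 6-joint arm with a two-finger parallel gripper is mounted at the origin on the work surface. World frame = base frame: x ahead of the robot, y to its left, z up, the work surface at z = 0. Lengths are in m, angles in rad, forces in N, time in s.
With the tool pointing down it reaches from about 0.35 to 0.85 m from the base axis. Payload 8.1 kg.
Tool frame: the origin (TCP) lies midway between the tips of the shut fingers; the grasp point (between the pads) lies 19 mm behind it; z points along the fingers, y is the direction in which the jaws open and shut (so a half turn about z gives the same grasp; the last joint's range is limited). The gripper opens to 93 mm and grips with 3 to 60 N. Pads are 15 mm wide; open, the fingers measure 128 mm over their backs; the gripper's body (75 mm by 188 mm) begins 65 mm behind the grasp point.
Start: joints at [-1.356, 0.13, 1.488, -0, 1.523, -0.085], TCP at [0.177, -0.573, 0.219] pointing down, gripper open.
Joint ranges: [-2.96, 2.96], [-0.89, 2.26], [0.02, 2.5], [-1.34, 4.48], [0, 2.73], [-2.66, 2.66]. Speed limits (rad/s): [2.39, 2.39, 2.79, 3.14, 3.14, 3.14].

## Interface

Orientations are given as a rotation vector (axis times angle).
In Python, from plant import robot gives the robot as it stands. The module is installed in compiled form; this text tells all that it offers.
- The arm moves only by the shell command python3 -m pendant 'ROWS' [FORCE]. ROWS is JSON, a list of rows, each an object with "translation": the shift along the tool's x, y, z in mm, a list of three; "twist": the turn, a rotation vector about the tool's x, y, z in rad, a list of three; "grip": the opening, from -1 (shut) to 1 (fully open). A call has exactly 10 rows; each row shifts and turns the pose as measured when the row begins, along the tool's axes as they then stand; what a row does not reach is not made up. A row lasts 1/10 s, in which the tool goes at most 50 mm and 8.59 degrees, less where a joint would pass 70% of its speed; a pose out of reach is approached as far as the arm can. A call is refused whole if a number of a shift passes 50 or a number of a turn 0.15, either way. A call with a gripper value outside its range is refused whole. The fingers move at their own pace and stop on an object; FORCE is the grip in N (left out, the last holds). Time passes only in rows, so rows that do not move let the fingers close, or fill a call up. It gives the time, the measured TCP pose, the force and the opening at its end, in the units of the state.
- robot.read_state(): the state, without advancing time (a new reading comes with each control period).
- robot.read_camera(name): name is "side" or "top" or "wrist"; returns (picture, depth): 480x640x3 uint8, red, green, blue; 480x640 float32, m along the optical axis (not along the pixel's ray), 0 where there is no reading.
- robot.camera_info(name): a dict with "vertical_fov" (degrees; the focal length in pixels is half the picture's height over the tangent of half this angle, whatever the lens; pixels are square), "cx", "cy" (the principal point, pixels), "cam_to_world" (4x4, takes a point from camera to world coordinates). Camera axes: x right, y up, looking along -z (the intrinsics and any distortion apply to the point x, -y, -z); pixel columns grow to the right and rows downward; lengths in m; the calibration is good to about 2 mm. A picture is of the moment at which its call begins: read the wrist's pose just before it. camera_info takes no time and is no camera call; for the wrist camera it gives the pose at the moment of the call.
- robot.close_job(): hands the job in, once; it reports no verdict.
The state is a dict: "t": time; "q": joint angles; "dq": joint speeds; "joint_torque": joint torques, N m; "tool_pos": TCP position; "orientation": TCP orientation; "force": force on the tool from outside, world axes, zero at the start; "wrist_torque": the same for the moment, N m; "opening": finger opening in m.
Only numpy, scipy, OpenCV 4.12 (cv2) and the standard library are available. Lean on these libraries where they do the work, as an engineer would, in place of code of your own. Each camera call takes 0.05 s, during which the arm holds its last target. There are 200 camera calls.

## Task

Two white tipping trays stand on the bench, each with one blue end. Take the one that holds the two grey connectors and push the blue lip at its end well down, so that both connectors slide along their lanes and lie against the blue end; leave the tray tipped that way. Do not touch the connectors themselves, and leave the other tray (black round caps) level.

Things in the scene. Friction and masses are not known exactly. Their poses are not given: they have to be found in the camera images.
- blue_lip (a point): Top centre of the blue lip (34 mm out, 90 wide, 4 thick, at rim height) of the tray to tip; push it from above. x out along the tray, y across, z up from its floor. Hinge: along y, 104 mm behind, 32 below this point. Starts level, 127 mm above the bench. Stiff hinge: moves at about 3 N, stays where left; stop at 31 degrees, this point then 68 mm up, gone almost straight down.
- plug_a: Grey D-type connector, metal front, loose, 42 x 34 x 15 mm, 50 g, flat in the tray's lane on the +y side of blue_lip, not yet at the blue end. Origin: centre of its underside; x along its length, z up. Lanes are 170 x 46 mm, smooth floor 22 mm below blue_lip, blue end wall's inner face 19 mm behind it. It starts to slide at 13 to 21 degrees of tilt.
- plug_b: The other connector, just like plug_a, in the lane on the -y side of blue_lip. A 4 mm wall divides the lanes. Origin: centre of its underside; x along its length, z up.
- spare_tray (a joint): Tilt of the other, identical tray (238 x 104 mm over its lips, one lip blue, one white), which holds two black round caps and is to be left alone: 0 level (as it starts), positive with its blue end down, rad. The trays stand left and right of centre, either way round, turned any way.
Things that resemble listed ones, but are neither listed nor needed, are in the scene too. What is shaped like the plug_a but green is not meant.

How it is judged:
At the end, for the whole second after the job is handed in: The tray is tipped by more than 0.2 rad, blue lip low; both connectors lie still in it at the blue end, centres within 60 mm of the lip's middle along the tray (40 mm when touching the end wall); the other tray is within 0.12 rad of level (angle between blue_lip's own z axis and vertical above 0.2 rad and height (world z) of blue_lip below 0.11 m and x of plug_a in the frame of blue_lip between -0.06 and -0.02 m and y of plug_a in the frame of blue_lip between -0.05 and 0.05 m and z of plug_a in the frame of blue_lip between -0.035 and -0.01 m and linear speed of each of plug_a, plug_b below 0.02 m/s and x of plug_b in the frame of blue_lip between -0.06 and -0.02 m and y of plug_b in the frame of blue_lip between -0.05 and 0.05 m and z of plug_b in the frame of blue_lip between -0.035 and -0.01 m and value of joint spare_tray between -0.12 and 0.12 rad).
It fails at once if the gripper or arm touches a connector (contact force between any of the fingers, the arm and plug_a above 1 N or contact force between any of the fingers, the arm and plug_b above 1 N).
It fails at once if the other tray is tipped by more than 0.12 rad (not (value of joint spare_tray between -0.12 and 0.12 rad)).
It also fails if it takes over 29 s, if anything falls off the work surface, if the arm or the gripper's body presses on something with over 40 N, if the wrist force passes 120 N, or if a joint passes its speed limit or range.

## Working session

There is one attempt and no reset: what is moved stays moved. The work goes in short steps, Python scripts to look and compute and a shell command to move; the robot and the scene stay as the last step left them, time stands still between calls to the robot, and variables do not carry over. Pictures are saved under pics/ and viewed, about 8 in all and at most 12, crops included, and the job is handed in when it is done.

```bash
mkdir -p pics; cat > h.py <<'E'
import numpy as np, cv2
from plant import robot
def grab(n,fn):
    i=robot.camera_info(n); p,d=robot.read_camera(n); np.savez(''+fn+'.npz',p=p,d=d,T=i['cam_to_world'],f=240/np.tan(np.radians(i['vertical_fov'])/2),c=[i['cx'],i['cy']])
    cv2.imwrite('pics/'+fn+'.png',p[:,:,::-1]); return i
def load(fn): return np.load(''+fn+'.npz')
def pts(L):
    v,u=np.mgrid[:480,:640]; d=L['d']; f=float(L['f']); c=L['c']
    P=np.stack([(u-c[0])/f*d,-(v-c[1])/f*d,-d,np.ones_like(d)],-1)
    return (P@L['T'].T)[...,:3]
E
python3 - <<'E'
from h import *
for n in('top','side'):
    i=grab(n,n+'0'); print(n,{k:(np.round(v,3).tolist()) if k=='cam_to_world' else v for k,v in i.items()})
s=robot.read_state();print(s['t'],s['tool_pos'],s['orientation'])
E
```

```text
top {'vertical_fov': 54.46657142926016, 'cx': 320.18697216248137, 'cy': 233.91016880764977, 'cam_to_world': [[0.029, 0.99, -0.138, 0.411], [-0.999, 0.032, 0.019, 0.026], [0.023, 0.138, 0.99, 0.865], [0.0, 0.0, 0.0, 1.0]]}
side {'vertical_fov': 45.110419879380984, 'cx': 323.6288132131398, 'cy': 225.25765860338143, 'cam_to_world': [[-0.893, 0.271, -0.358, 0.169], [-0.449, -0.505, 0.737, 0.704], [0.019, 0.819, 0.573, 0.65], [0.0, 0.0, 0.0, 1.0]]}
0.1 [ 0.17712782 -0.57274488  0.2177169 ] [-3.10478103e+00 -4.68937147e-01  1.52762250e-04]
```

View pics/top0.png

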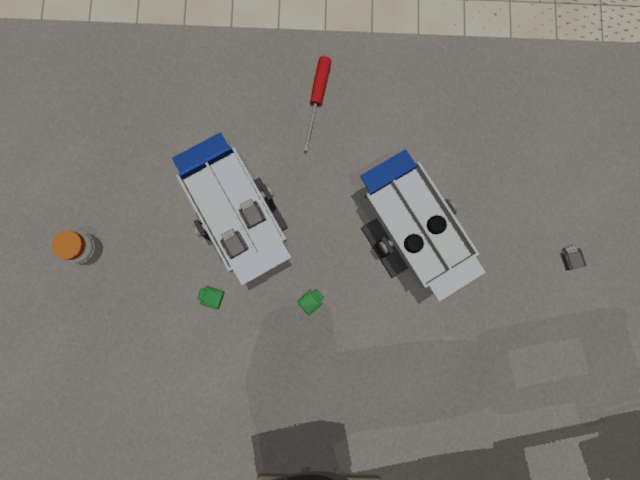

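View pics/side0.png

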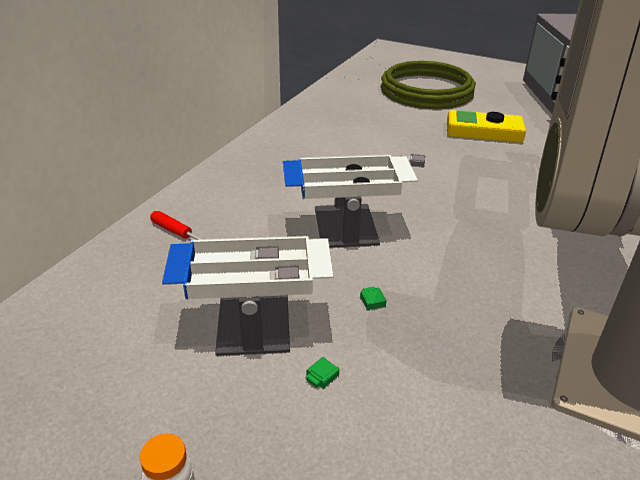

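The top view shows the connector tray on the left (world +y). Its blue lip is at pixel (203,155), the far end, and the plugs are at (234,243) and (252,213). The caps tray is on the right, with its blue lip at (389,172). Next I'll locate the lip.

```bash
python3 - <<'E'
from h import *
for n in('top0','side0'):
    L=load(n);P=pts(L);hsv=cv2.cvtColor(L['p'],cv2.COLOR_RGB2HSV)
    m=((hsv[...,0]>100)&(hsv[...,0]<130)&(hsv[...,1]>150)).astype(np.uint8)
    k,lab,st,_=cv2.connectedComponentsWithStats(m)
    for j in range(1,k):
        if st[j,4]<300: continue
        q=P[(lab==j)&(L['d']>0)]; q=q[np.abs(q[:,2]-np.median(q[:,2]))<.006]
        r=cv2.minAreaRect((q[:,:2]*1000).astype(np.float32))
        print(n,st[j],'z',np.percentile(q[:,2],[5,50,95]).round(4),'rect mm',np.round(r[0],1),np.round(r[1],1),round(r[2],1), np.round(cv2.boxPoints(r),0).tolist())
s=robot.read_state();from scipy.spatial.transform import Rotation as R
print(R.from_rotvec(s['orientation']).as_matrix().round(3),s['opening'],s['q'])
E
```

```text
top0 [ 173  133   59   46 1239] z [0.1247 0.1273 0.1296] rect mm [640.1 210.3] [33.9 93.8] 30.8 [[602.0, 242.0], [650.0, 161.0], [679.0, 179.0], [631.0, 259.0]]
top0 [ 361  150   57   44 1089] z [0.1252 0.1274 0.1294] rect mm [621.8 -95.9] [33.1 94.4] 32.7 [[582.0, -65.0], [633.0, -145.0], [661.0, -127.0], [610.0, -47.0]]
side0 [283 159  21  27 459] z [0.1237 0.1255 0.1269] rect mm [621.8 -95.3] [33.1 93.5] 32.9 [[583.0, -65.0], [633.0, -144.0], [661.0, -126.0], [610.0, -47.0]]
side0 [ 162  242   33   43 1009] z [0.1236 0.1253 0.1268] rect mm [639.8 211.5] [33.7 99.4] 31.4 [[600.0, 245.0], [651.0, 160.0], [680.0, 178.0], [628.0, 263.0]]
[[ 0.955  0.295 -0.   ]
 [ 0.295 -0.955  0.002]
 [ 0.    -0.002 -1.   ]] 0.0926974165520456 [-1.35637588e+00  1.31073961e-01  1.48913836e+00  5.92477542e-06
  1.52298114e+00 -8.53879970e-02]
```

```bash
python3 -m pendant '[{"translation":[36,-33,-4],"twist":[0,0,0],"grip":-1},{"translation":[36,-33,-4],"twist":[0,0,0],"grip":-1},{"translation":[36,-33,-4],"twist":[0,0,0],"grip":-1},{"translation":[36,-33,-4],"twist":[0,0,0],"grip":-1},{"translation":[36,-33,-4],"twist":[0,0,0],"grip":-1},{"translation":[36,-33,0],"twist":[0,0,0],"grip":-1},{"translation":[36,-33,0],"twist":[0,0,0],"grip":-1},{"translation":[36,-33,0],"twist":[0,0,0],"grip":-1},{"translation":[36,-33,0],"twist":[0,0,0],"grip":-1},{"translation":[36,-33,0],"twist":[0,0,0],"grip":-1}]' 20
cat > st.py <<'E'
from h import *
from scipy.spatial.transform import Rotation as R
s=robot.read_state();M=R.from_rotvec(s['orientation']).as_matrix();u=np.array([.857,.515,0])
g=np.array([.640,.211,.127])+.005*u
print('t',s['t'],'tcp',s['tool_pos'].round(4),'F',np.round(s['force'],1),'open',round(s['opening'],4))
d=M.T@(g-s['tool_pos'])*1000
ex=M.T@u; print('to lip (tool mm)',d.round(1),'twist z',np.arctan2(ex[1],ex[0]).round(3),'tool z',M[:,2].round(3))
E
python3 st.py
```

```text
t: 1.1
tool_pos: [0.425, -0.1424, 0.2337]
orientation: [-3.099, -0.45, 0.003]
force: [1.1, -0.8, -0.9]
opening: 0.0177
t 1.1 tcp [ 0.425  -0.1424  0.2337] F [ 1.1 -0.8 -0.9] open 0.0177
to lip (tool mm) [ 311.6 -277.8  109.4] twist z -0.253 tool z [-0.004  0.01  -1.   ]
```

```bash
python3 -m pendant '[{"translation":[37,-33,0],"twist":[0,0,0],"grip":-1},{"translation":[37,-33,0],"twist":[0,0,0],"grip":-1},{"translation":[37,-33,0],"twist":[0,0,0],"grip":-1},{"translation":[37,-33,0],"twist":[0,0,0],"grip":-1},{"translation":[37,-33,0],"twist":[0,0,0],"grip":-1},{"translation":[37,-33,0],"twist":[0,0,0],"grip":-1},{"translation":[37,-33,0],"twist":[0,0,0],"grip":-1},{"translation":[30,-25,0],"twist":[0,0,0],"grip":-1},{"translation":[0,0,0],"twist":[0,0,-0.13],"grip":-1},{"translation":[0,0,0],"twist":[0,0,-0.12],"grip":-1}]'
python3 st.py
```

```text
t: 2.1
tool_pos: [0.6274, 0.1987, 0.2287]
orientation: [-3.012, -0.852, 0.013]
force: [-0.5, -0.1, 0.3]
opening: 0.0009
t 2.1 tcp [0.6274 0.1987 0.2287] F [-0.5 -0.1  0.3] open 0.0009
to lip (tool mm) [ 22.7  -2.5 101.6] twist z 0.01 tool z [-0.011  0.009 -1.   ]
```

```bash
python3 -m pendant '[{"translation":[11,-1,10],"twist":[0,0,0],"grip":-1},{"translation":[11,-1,15],"twist":[0,0,0],"grip":-1},{"translation":[0,0,15],"twist":[0,0,0],"grip":-1},{"translation":[0,0,15],"twist":[0,0,0],"grip":-1},{"translation":[0,0,10],"twist":[0,0,0],"grip":-1},{"translation":[0,0,10],"twist":[0,0,0],"grip":-1},{"translation":[0,0,5],"twist":[0,0,0],"grip":-1},{"translation":[0,0,0],"twist":[0,0,0],"grip":-1},{"translation":[0,0,0],"twist":[0,0,0],"grip":-1},{"translation":[0,0,0],"twist":[0,0,0],"grip":-1}]'
python3 st.py; python3 -c "
from h import *
grab('side','side1')"
```

```text
t: 3.1
tool_pos: [0.6421, 0.2126, 0.1411]
orientation: [-3.01, -0.86, 0.022]
force: [-0.4, 0.0, -0.0]
opening: 0.0008
t 3.1 tcp [0.6421 0.2126 0.1411] F [-0.4  0.  -0. ] open 0.0008
to lip (tool mm) [ 2.5  0.6 14.1] twist z 0.016 tool z [-0.016  0.007 -1.   ]
```

View pics/side1.png

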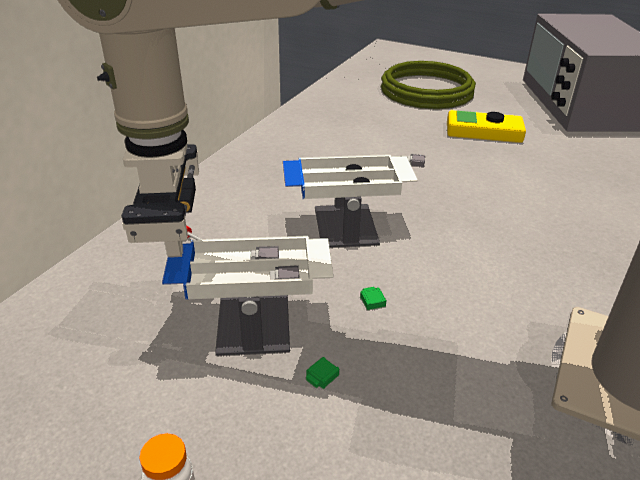

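The shut fingers are over the middle of the blue lip at about (175,262), clear of both plugs at (265,253) and (287,272). Now I'll push down gently.

```bash
python3 -m pendant '[{"translation":[1,0,5],"twist":[0,0,0],"grip":-1},{"translation":[1,0,5],"twist":[0,0,0],"grip":-1},{"translation":[0,0,5],"twist":[0,0,0],"grip":-1},{"translation":[0,0,5],"twist":[0,0,0],"grip":-1},{"translation":[0,0,5],"twist":[0,0,0],"grip":-1},{"translation":[0,0,5],"twist":[0,0,0],"grip":-1},{"translation":[0,0,5],"twist":[0,0,0],"grip":-1},{"translation":[0,0,5],"twist":[0,0,0],"grip":-1},{"translation":[0,0,5],"twist":[0,0,0],"grip":-1},{"translation":[0,0,0],"twist":[0,0,0],"grip":-1}]'
python3 st.py
```

```text
t: 4.15
tool_pos: [0.6481, 0.2162, 0.0976]
orientation: [-3.009, -0.861, 0.002]
force: [0.7, 0.4, 2.1]
opening: 0.0003
t 4.15 tcp [0.6481 0.2162 0.0976] F [0.7 0.4 2.1] open 0.0003
to lip (tool mm) [ -4.6  -0.2 -29.4] twist z 0.016 tool z [-0.004  0.011 -1.   ]
```

```bash
python3 -m pendant '[{"translation":[-1,0,4],"twist":[0,0,0],"grip":-1},{"translation":[-1,0,4],"twist":[0,0,0],"grip":-1},{"translation":[-1,0,4],"twist":[0,0,0],"grip":-1},{"translation":[0,0,4],"twist":[0,0,0],"grip":-1},{"translation":[0,0,4],"twist":[0,0,0],"grip":-1},{"translation":[0,0,3],"twist":[0,0,0],"grip":-1},{"translation":[0,0,2],"twist":[0,0,0],"grip":-1},{"translation":[0,0,0],"twist":[0,0,0],"grip":-1},{"translation":[0,0,0],"twist":[0,0,0],"grip":-1},{"translation":[0,0,0],"twist":[0,0,0],"grip":-1}]'
python3 st.py;  python3 -c "
from h import *
grab('side','side2')
cv2.imwrite('pics/c2.png',cv2.resize(cv2.imread('pics/side2.png')[200:380,100:400],None,fx=2.5,fy=2.5))"
```

```text
t: 5.15
tool_pos: [0.6457, 0.2144, 0.0721]
orientation: [-3.01, -0.861, 0.001]
force: [1.8, 0.8, 3.7]
opening: 0.0005
t 5.15 tcp [0.6457 0.2144 0.0721] F [1.8 0.8 3.7] open 0.0005
to lip (tool mm) [ -1.5  -0.7 -54.9] twist z 0.016 tool z [-0.003  0.011 -1.   ]
```

View pics/c2.png

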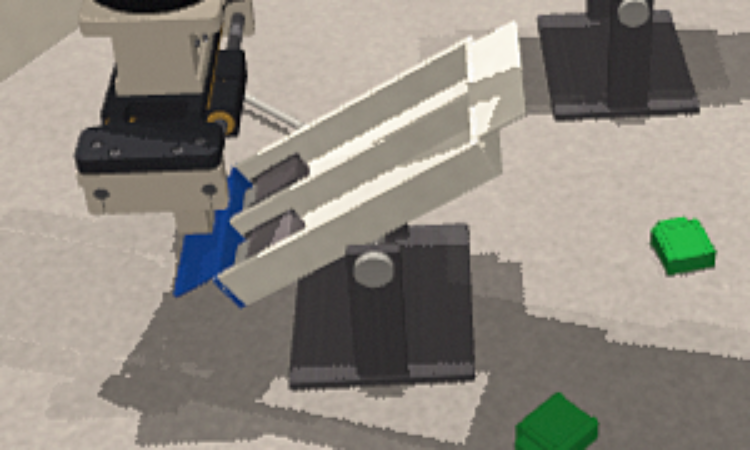

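The tray is tipped and both connectors are at the blue end, at crop pixels (278,175) and (272,232). I'll lift straight up, slightly outward, and check from above.

```bash
python3 -m pendant '[{"translation":[1,0,-5],"twist":[0,0,0],"grip":-1},{"translation":[1,0,-10],"twist":[0,0,0],"grip":-1},{"translation":[1,0,-20],"twist":[0,0,0],"grip":-1},{"translation":[3,0,-30],"twist":[0,0,0],"grip":-1},{"translation":[5,0,-40],"twist":[0,0,0],"grip":-1},{"translation":[5,-10,-40],"twist":[0,0,0],"grip":-1},{"translation":[0,-40,-10],"twist":[0,0,0],"grip":-1},{"translation":[0,-45,0],"twist":[0,0,0],"grip":-1},{"translation":[0,-45,0],"twist":[0,0,0],"grip":-1},{"translation":[0,-30,0],"twist":[0,0,0],"grip":-1}]'
python3 st.py;  python3 - <<'E'
from h import *
grab('top','top3');grab('side','side3')
a=cv2.imread('pics/top3.png')[80:320,60:380];b=cv2.imread('pics/side3.png')[140:380,120:440]
cv2.imwrite('pics/c3.png',cv2.resize(np.hstack([a,b]),None,fx=1.25,fy=1.25))
L=load('side3');P=pts(L);hsv=cv2.cvtColor(L['p'],cv2.COLOR_RGB2HSV)
m=((hsv[...,0]>100)&(hsv[...,0]<130)&(hsv[...,1]>150)).astype(np.uint8)
k,lab,st,_=cv2.connectedComponentsWithStats(m)
for j in range(1,k):
    if st[j,4]>200:
        q=P[lab==j]; c=q.mean(0); n=np.linalg.svd(q-c)[2][2]; print(st[j],c.round(3),'tilt deg',np.degrees(np.arccos(abs(n[2]))).round(1))
E
```

```text
t: 6.2
tool_pos: [0.5667, 0.3638, 0.2349]
orientation: [-3.014, -0.847, 0.021]
force: [0.7, 0.1, -0.2]
opening: 0.0004
t 6.2 tcp [0.5667 0.3638 0.2349] F [ 0.7  0.1 -0.2] open 0.0004
to lip (tool mm) [-10.8 170.1 105.6] twist z 0.007 tool z [-0.016  0.007 -1.   ]
[283 159  21  27 459] [ 0.618 -0.089  0.128] tilt deg 79.8
[170 267  31  51 838] [0.634 0.215 0.072] tilt deg 67.4
```

View pics/c3.png

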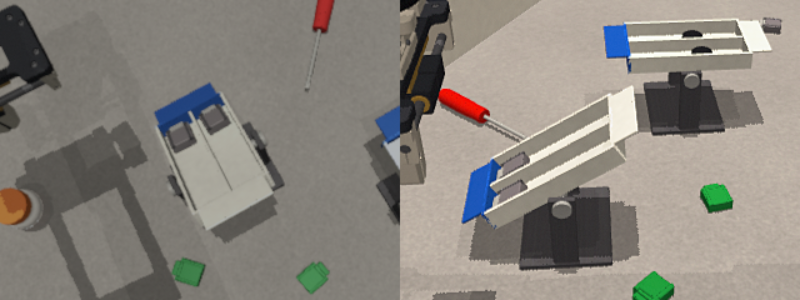

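Both plugs lie against the blue end, at crop (178,135) and (213,115) in the top view. The caps tray looks level, and its blue mask is identical to the starting one. I'll check the numbers before closing; the fitted-plane tilts above are spoilt by edge pixels.

```bash
python3 - <<'E'
from h import *
L=load('top3');P=pts(L);p=L['p'].astype(int)
u=np.array([.857,.515,0]);w=np.array([-.515,.857,0]);q=P-np.array([.640,.211,0])
h=np.array([.640,.211,.095])-.104*u; a=(P-h)@u; y=q@w; z=P[...,2]-.095
# tilt: white floor pixels inside tray, then grey plug pixels
inside=(abs(y)<.042)&(a>-.07)&(a<.1)&(P[...,2]>.05)
white=inside&(p.min(-1)>150)&(a<.03)
k=np.polyfit(a[white],z[white],1); th=-np.arctan(k[0]); print('tilt deg',np.degrees(th).round(1),white.sum())
xt=a*np.cos(th)-z*np.sin(th)-.104
g=(inside&(p.max(-1)<140)&(p.max(-1)-p.min(-1)<30)).astype(np.uint8)
n,lab,st,_=cv2.connectedComponentsWithStats(g)
for j in range(1,n):
    if st[j,4]>60: m=lab==j; print(st[j],'x',np.percentile(xt[m],[3,50,97]).round(3),'y',np.median(y[m]).round(3))
E
```

```text
tilt deg 41.3 2538
[216 163  28  31 407] x [-0.065 -0.054 -0.026] y -0.025
[193 177  25  26 418] x [-0.065 -0.055 -0.026] y 0.024
```

The 41° fit can't be right, because the hinge stops at 31° and wall pixels are mixed in. The lip height of 72 mm gives about 29°, so I'll recompute with that.

```bash
python3 - <<'E'
from h import *
u=np.array([.857,.515,0]);w=np.array([-.515,.857,0]);h=np.array([.640,.211,.095])-.104*u;th=np.radians(29)
for n0 in('top3','side3'):
    L=load(n0);P=pts(L);p=L['p'].astype(int);d=P-h;a=d@u;y=d@w;z=d[...,2]
    x=a*np.cos(th)-z*np.sin(th)-.104; zt=a*np.sin(th)+z*np.cos(th)-.032
    blue=(p[...,2]>p[...,0]+60)&(abs(y)<.06)&(abs(a-.1)<.04)
    print(n0,'lip: x',np.percentile(x[blue],[3,50,97]).round(3),'z',np.percentile(zt[blue],[3,50,97]).round(3))
    t=(abs(y)<.045)&(zt>-.015)&(zt<-.002)&(p.max(-1)<150)&(p.max(-1)-p.min(-1)<30)&(x>-.2)&(x<0)
    for s in(1,-1):
        m=t&(y*s>.006); print(' plug',s,m.sum(),'x',np.percentile(x[m],[3,50,97]).round(3),'y',np.median(y[m]).round(3),'z',np.median(zt[m]).round(3))
    f=(abs(y)<.043)&(abs(y)>.008)&(x>-.17)&(x<-.08)&(zt<-.015)&(p.min(-1)>120)
    k=np.polyfit(x[f],zt[f],1);print(' floor residual slope deg',np.degrees(np.arctan(k[0])).round(1),'z',np.median(zt[f]).round(3))
E
```

```text
top3 lip: x [-0.017 -0.008  0.015] z [-0.015 -0.003 -0.001]
 plug 1 356 x [-0.06  -0.045 -0.019] y 0.024 z -0.009
 plug -1 340 x [-0.059 -0.045 -0.02 ] y -0.027 z -0.008
 floor residual slope deg 44.6 z -0.02
side3 lip: x [-0.016 -0.003  0.017] z [-0.014 -0.005 -0.003]
 plug 1 226 x [-0.189 -0.045 -0.026] y 0.023 z -0.01
 plug -1 221 x [-0.058 -0.043 -0.025] y -0.027 z -0.01
 floor residual slope deg 62.9 z -0.165
```

With a 29° tilt, both views agree. The plugs span x = -20 to -60 mm, so their centres are at about -40 mm, touching the end wall. Their tops sit 8–10 mm below the rim, as expected. Handing in.

```bash
python3 -c "
from plant import robot
print(robot.read_state()['t']); robot.close_job()"
```

```text
6.3
the job is handed in; nothing more can be done
```

The connector tray is tipped with its blue end down and both connectors lie against that end; I handed the job in at 6.3 s. I pressed the blue lip of the left-hand tray straight down with the shut fingers, at about 4 N, and then lifted the arm clear.

Last checks:
- **Tray:** the lip ended about 72 mm above the bench, which is roughly 29° of tilt.
- **Connectors:** both centres are about 40 mm behind the middle of the lip, touching the end wall, one in each lane. The top and side views agree on this. The fingers stayed over the lip throughout, clear of the connectors.
- **Other tray:** in the side view, the blob of its blue lip has the same position and size as at the start, so it is still level.
- **Disagreements:** my plane and line fits for the tilt gave impossible values (41° and more; the hinge stops at 31°). I put these down to wall and edge pixels getting into the fits and used the lip height instead. One end of the +y connector in the side view also came out wrong (x = -189 mm), probably from stray pixels; its other values were consistent.

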